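# Wind the ring roller's top roller down one turn

### The job

The bar needs one more pass: wind the top roller of the ring roller down by exactly one full turn of the hand wheel, clockwise seen from above, so that its spoke handle comes round to just where it stood. Push the wheel round by the upright spoke handle with closed fingertips or the outside of the fingers: do not take hold of the handle, and do not disturb the other things on the bench. Then leave the wheel standing there and back off clear of it.

Things in the scene. Friction and masses are not known exactly. Their poses are not given: they have to be found in the camera images.
- machine: the ring roller, bolted to the bench: base plate 200 (x) x 250 (y) x 12 mm, grey steel frame up to z = 200 mm. Origin: underside of the base, on the upright screw axis; own z up, own x away from its front. On its front, to its own -y side, stands a fixed feed crank whose grip tops out at z = 195 mm, lower than the hand wheel
- wheel_hub (a point): centre of the aluminium hand wheel lying flat on top of the machine, about 235 mm above the bench, on the upright screw axis about which it turns. Rim 178 mm over all, bar 18 mm thick (its top 9 mm above this point); three spokes; the cap nut on the hub rises 19 mm above this point
- handle: the black spoke handle: upright grip, 24 mm diameter, 60 mm tall, standing on the rim at the end of one spoke, 80 mm from the wheel's axis. Origin: middle of the grip, on its axis, 46 mm above wheel_hub; the grip reaches 30 mm above and 30 mm below it, where a 24 mm boss on the rim begins. It spins freely on its pin, so its yaw means nothing
- wheel (a joint): angle of the hand wheel in rad, growing as it turns clockwise seen from above; 2 pi is one turn. Starts anywhere from 0 to 5.5; no stop or click near the end of the job. Stiff screw: about 4 N at the handle (0.3 N m) turns it, and it stays where it is left. Each clockwise turn lowers roller, wheel and handle by 4 mm
- bar: bystander: curved flat steel bar 25 x 5 mm, about 250 mm long, standing on its long edge in front of the machine
- spanner: bystander: steel open spanner 180 mm long, lying beside the machine
- can: bystander: upright aluminium bottle of lubricant, 58 mm diameter, 180 mm tall
- brush: bystander: brush 200 mm long, lying behind the machine
- cup: bystander: blue plastic cup, 80 mm across the rim, 110 mm tall, standing upright
- hammer: bystander: hammer 300 mm long, lying on the bench
- square: bystander: flat red three-sided welding square, about 110 mm legs, 14 mm thick, lying on the bench
- clamp: bystander: grey G-clamp, about 170 mm long, lying flat, 18 mm thick

How it is judged:
By the outcome, as a careful person would: the job done as asked, in the order asked, and still so for the second after the job is handed in, with the robot touching nothing.
It also fails if it takes over 58 s, if anything falls off the work surface, if the arm or the gripper's body presses on something with over 40 N, if the wrist force passes 120 N, or if a joint passes its speed limit or range.

### The arm

A 6-joint arm with a two-finger parallel gripper is mounted at the origin on the work surface. World frame = base frame: x ahead of the robot, y to its left, z up, the work surface at z = 0. Lengths are in m, angles in rad, forces in N, time in s.
With the tool pointing down it reaches from about 0.3 to 0.75 m from the base axis. Payload 8.5 kg.
Tool frame: the origin (TCP) lies between the finger pads, 19 mm behind the fingertips; this is the grasp point; z points along the fingers, y is the line along which they close (so a half turn about z gives the same grasp; the last joint's range is limited). The gripper opens to 88 mm and grips with 3 to 60 N. Pads are 18 mm wide; open, the fingers measure 123 mm over their backs; the gripper's body (75 mm by 187 mm) begins 45 mm behind the grasp point.
Start: joints at [0.91, 0.381, 1.297, -0, 1.464, -0.215], TCP at [0.237, 0.496, 0.257] pointing down, gripper open.
Joint ranges: [-3.11, 3.11], [-0.89, 2.33], [0.22, 2.48], [-1.42, 4.56], [0.17, 2.85], [-2.88, 2.88]. Speed limits (rad/s): [2.39, 2.39, 3.14, 3.14, 3.14, 3.14].

### API

Orientations are given as a rotation vector (axis times angle).
In Python, from workcell import bot gives the robot as it stands.
- The arm moves only by the tool nudge_tcp, called after "Emit:" as name(argument=value, ...), one argument or row to a line, values as JSON. Schema: {"type":"object","properties":{"moves":{"type":"object","properties":{"aperture":{"type":"array","items":{"type":"number"},"minItems":1,"maxItems":8},"x":{"type":"array","items":{"type":"number"},"minItems":1,"maxItems":8},"y":{"type":"array","items":{"type":"number"},"minItems":1,"maxItems":8},"z":{"type":"array","items":{"type":"number"},"minItems":1,"maxItems":8},"rx":{"type":"array","items":{"type":"number"},"minItems":1,"maxItems":8},"ry":{"type":"array","items":{"type":"number"},"minItems":1,"maxItems":8},"rz":{"type":"array","items":{"type":"number"},"minItems":1,"maxItems":8}},"additionalProperties":false,"required":["aperture","x","y","z","rx","ry","rz"]},"squeeze":{"type":"number"},"only":{"type":"string"},"quiet":{"type":"boolean"},"lines":{"type":"string"}},"required":["moves"],"additionalProperties":false}. moves is an object with one list for each field, all of the same length, 1 to 8, a row being the entries at one place: aperture (the finger opening in m), x, y, z (the shift in shares of the most that a row can go, 1 being 62.5 mm), rx, ry, rz (a rotation vector in a scale on which 1.0 is pi rad); each row shifts and turns the commanded pose from where the row before left it, along the tool's axes as they then stand; what a row does not reach is not made up. A row lasts 1/8 s, in which the tool goes at most 0.0625 m and 0.188 rad, less where a joint would pass 70% of its speed; a pose out of reach is approached as far as the arm can. The fingers move at their own pace and stop on an object; squeeze is the grip in N (left out, the last holds). Time passes only in rows, so rows that do not move let the fingers close. The tool returns the time, the measured TCP pose, the force, the opening and the grip force at its end. only (a regular expression) keeps the lines of the reply that match it, lines (a string "A,B") keeps lines A to B, and quiet returns only ok. Input that does not fit is refused with a message, and nothing moves.
- bot.get_state(): the state, without advancing time (a new reading comes with each control period).
- bot.capture(name): name is "scene" or "side" or "wrist"; returns the picture (420x560x3 uint8, red, green, blue); there is no depth.
- bot.get_calibration(name): a dict with "fov_y" (degrees; the focal length in pixels is half the picture's height over the tangent of half this angle, whatever the lens; pixels are square), "cx", "cy" (the principal point, pixels), "T" (4x4, takes a point from camera to world coordinates); the wrist camera has in their place "hand_eye" (4x4, takes a point from camera to tool coordinates, whose origin is the TCP and whose axes are the flange's). Camera axes: x right, y up, looking along -z (the intrinsics and any distortion apply to the point x, -y, -z); pixel columns grow to the right and rows downward; lengths in m; the calibration is good to about 2 mm. A picture is of the moment at which its call begins: read the wrist's pose just before it. get_calibration takes no time and is no camera call.
- bot.hand_in(): hands the job in; it is judged then, once.
The state is a dict: "clock": time; "q": joint angles; "joint_vel": joint speeds; "joint_torque": joint torques, N m; "tcp_pos": TCP position; "tool_rot": TCP orientation; "contact_force": force on the tool from outside, world axes, zero at the start; "moment": the same for the moment, N m; "finger_gap": finger opening in m; "grip_force": force on a finger pad.
Only numpy, scipy, OpenCV 4.12 (cv2) and the standard library are available. Lean on these libraries where they do the work, as an engineer would, in place of code of your own. Each camera call takes 0.05 s, during which the arm holds its last target. There are 200 camera calls.

## Working session

There is one attempt and no reset: what is moved stays moved. The work goes in short steps, Python scripts to look and compute and a tool call to move; the robot and the scene stay as the last step left them, time stands still between calls to the robot, and variables do not carry over. Pictures are saved under pics/ and viewed, at most 10 in all, crops included, and the job is handed in when it is done.

```bash
ls; mkdir -p pics; python3 - <<'E'
from workcell import bot
import cv2,numpy as np
s=bot.get_state();print(s['clock'],s['tcp_pos'],s['tool_rot'])
for n in("scene","side"):
    c=bot.get_calibration(n);print(n,c)
    cv2.imwrite(f'pics/{n}0.png',bot.capture(n)[:,:,::-1])
print(bot.get_calibration("wrist"))
E
```

```text
pics
workcell.py
0.0 [0.23699246 0.49603745 0.25682757] [-6.94338225e-01 -3.06326646e+00  2.12112226e-03]
scene {'fov_y': 47.027119105735565, 'cx': 285.28994909995436, 'cy': 213.71230298597004, 'T': array([[ 0.62316015, -0.60738384,  0.49270306,  1.27411412],
       [ 0.78205011,  0.49061998, -0.38430413, -0.61138029],
       [-0.00830985,  0.6248015 ,  0.78073941,  1.37514393],
       [ 0.        ,  0.        ,  0.        ,  1.        ]])}
side {'fov_y': 57.86735811565099, 'cx': 283.303050282108, 'cy': 204.6099872584102, 'T': array([[-0.95640292,  0.16182464, -0.24311777,  0.21526659],
       [-0.29203659, -0.53802417,  0.79072411,  0.96118518],
       [-0.00284459,  0.82725013,  0.5618266 ,  0.84165071],
       [ 0.        ,  0.        ,  0.        ,  1.        ]])}
{'fov_y': 70.08596055811348, 'cx': 277.93128488649404, 'cy': 206.11464286175752, 'hand_eye': array([[ 2.27863253e-04,  9.58008135e-01,  2.86740930e-01,
         7.42813754e-02],
       [ 9.99999968e-01, -1.85908634e-04, -1.73540841e-04,
        -3.68154714e-04],
       [-1.12945923e-04,  2.86740960e-01, -9.58008147e-01,
        -1.27238033e-01],
       [ 0.00000000e+00,  0.00000000e+00,  0.00000000e+00,
         1.00000000e+00]])}
```

View pics/scene0.png

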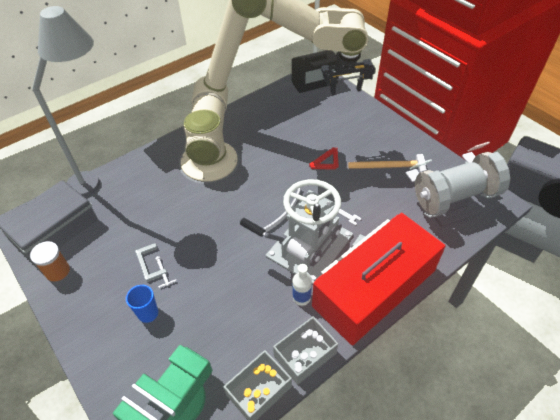

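View pics/side0.png

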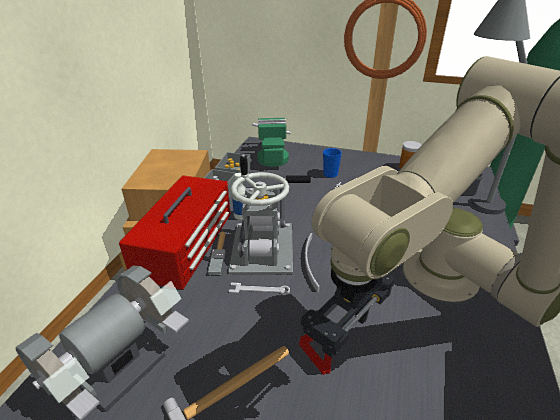

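The scene view shows the wheel centred near (312,202), with the dark handle near (317,212). In the side view the wheel is near (260,189), with the handle near (244,166). I'll zoom in on both.

```bash
python3 - <<'E'
import cv2,numpy as np
a=cv2.imread('pics/scene0.png')[165:265,245:375];b=cv2.imread('pics/side0.png')[140:240,200:330]
f=lambda i:cv2.resize(i,None,fx=5.8,fy=5.8,interpolation=cv2.INTER_CUBIC)[:, :]
v=np.vstack([cv2.resize(i,(390,300),interpolation=cv2.INTER_CUBIC) for i in(a,b)])
cv2.imwrite('pics/crop0.png',np.hstack([v[:300],v[300:]]))
E
```

```text
(no output)
```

View pics/crop0.png

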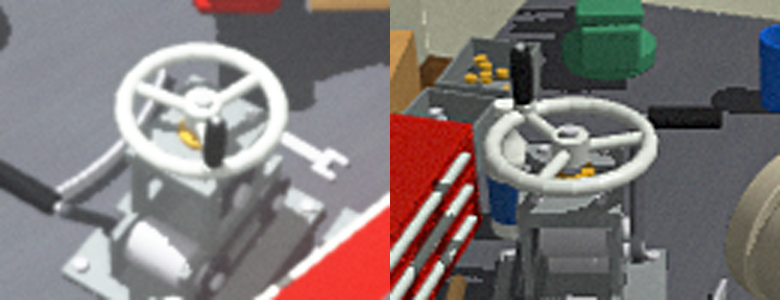

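The crops show the handle in the scene view from about (317,205) to (317,220), and the rim over x 283–341, y 179–223. In the side view the handle runs from about (244,156) to (244,174), and the rim spans x 232–289, y 172–204.

```bash
cat > h.py <<'E'
import numpy as np,cv2
from workcell import bot
def ray(cal,px,T=None,shape=(420,560)):
    px=np.atleast_2d(px).astype(float)
    f=shape[0]/2/np.tan(np.radians(cal['fov_y'])/2)
    T=cal['T'] if T is None else T
    d=np.c_[(px[:,0]-cal['cx'])/f,-(px[:,1]-cal['cy'])/f,-np.ones(len(px))]@T[:3,:3].T
    return T[:3,3],d
def onz(cal,px,z,T=None):
    o,d=ray(cal,px,T); return o+d*((z-o[2])/d[:,2])[:,None]
def tri(rs):
    A=np.zeros((3,3));b=np.zeros(3)
    for o,d in rs:
        d=d/np.linalg.norm(d);P=np.eye(3)-np.outer(d,d);A+=P;b+=P@o
    p=np.linalg.solve(A,b)
    return p,[np.linalg.norm((np.eye(3)-np.outer(d,d)/(d@d))@(p-o)) for o,d in rs]
def circ(p):
    x=np.linalg.lstsq(np.c_[2*p[:,:2],np.ones(len(p))],(p[:,:2]**2).sum(1),rcond=None)[0]
    return x[:2],np.sqrt(x[2]+x[:2]@x[:2])
def comp(m,seed):
    n,l,st,ce=cv2.connectedComponentsWithStats(m.astype(np.uint8))
    i=min(range(1,n),key=lambda k:np.hypot(*(ce[k]-seed))+(1e3 if st[k,4]<20 else 0))
    return l==i,st[i],ce[i]
E
cat > m.py <<'E'
from h import *
import sys
def measure(seedS=(317,212),seedD=(244,165),new=True):
    R=[]
    for n,seed,c0 in(("scene",seedS,(312,202)),("side",seedD,(260,189))):
        cal=bot.get_calibration(n)
        im=bot.capture(n)
        x0,y0=c0[0]-45,c0[1]-42
        I=im.astype(int); sub=np.zeros(im.shape[:2],bool); sub[y0:y0+75,x0:x0+90]=1
        w=sub&(I.min(2)>175)&(np.ptp(I,2)<45)
        k=sub&(I.max(2)<60)
        ys,xs=np.nonzero(w)
        m,st,ce=comp(k,seed)
        print(n,'handle',st,ce.round(1))
        # rim: connected white, outer hull
        mm=cv2.connectedComponentsWithStats(w.astype(np.uint8)); i=1+np.argmax(mm[2][1:,4]); 
        ys,xs=np.nonzero(mm[1]==i)
        h=cv2.convexHull(np.c_[xs,ys].astype(np.int32))
        e=cv2.fitEllipse(h); print(' rim ellipse',np.round(e[0],1),np.round(e[1],1),mm[2][i])
        pts=cv2.ellipse2Poly((int(e[0][0]*1),int(e[0][1])),(1,1),0,0,1,1)
        t=np.linspace(0,2*np.pi,60,endpoint=False);a=np.radians(e[2])
        P=np.c_[e[1][0]/2*np.cos(t),e[1][1]/2*np.sin(t)]@np.array([[np.cos(a),np.sin(a)],[-np.sin(a),np.cos(a)]])+e[0]
        print(' circle z=.235',*circ(onz(cal,P,.235)))
        R.append((cal,ce,e[0],st))
    for j,nm in((1,'handle'),(2,'hub')):
        rs=[(o,d[0]) for o,d in(ray(r[0],r[j]) for r in R)]
        print(nm,*tri(rs))
if __name__=='__main__': measure()
E
python3 m.py
```

```text
scene handle [314 209   5  10  20] [316.  213.6]
 rim ellipse [310.7 206.8] [ 51.1 109.9] [ 267  179   90   51 1532]
 circle z=.235 [0.57822946 0.03086166] 0.13905551770820038
side handle [240 156   8  19 128] [243.5 164.9]
 rim ellipse [259.2 186.5] [31.5 58.9] [232 172  57  31 626]
 circle z=.235 [0.5798467  0.02884218] 0.09224632079773015
handle [ 0.64004373 -0.00298705  0.28085184] [np.float64(0.0007029639742339997), np.float64(0.000702963974233758)]
hub [0.57964155 0.02920993 0.23135265] [np.float64(0.0003185796406586779), np.float64(0.00031857964065863583)]
```

The rows are not in the units I measure in: shifts go in shares of 62.5 mm and turns go in shares of pi rad. I convert before sending: -0.055 m is -0.88, -0.05 m is -0.8, -0.149 rad / 3.1416 = -0.0474.

Emit:
nudge_tcp(
  moves={"aperture":[0,0,0,0,0,0,0,0],"x":[0,0,0,-0.48,-0.48,-0.48,-0.48,-0.48],"y":[0,0,0,-0.64,-0.64,-0.64,-0.64,-0.64],"z":[-0.8,-0.88,-0.88,0,0,0,0,0],"rx":[0,0,0,0,0,0,0,0],"ry":[0,0,0,0,0,0,0,0],"rz":[-0.0474,-0.0474,-0.0474,0,0,0,0,0]},
  squeeze=10,
)

```text
clock: 1.2
tcp_pos: [0.3881, 0.295, 0.4174]
tool_rot: [0.002, -3.141, 0.0]
contact_force: [-0.3, 0.5, -0.9]
finger_gap: 0.0099
grip_force: 0.0
```

Emit:
nudge_tcp(
  moves={"aperture":[0,0,0,0,0,0],"x":[-0.48,-0.48,-0.48,-0.48,-0.368,0],"y":[-0.64,-0.64,-0.64,-0.64,-0.736,0],"z":[0,0,0,0,0,0],"rx":[0,0,0,0,0,0],"ry":[0,0,0,0,0,0],"rz":[0,0,0,0,0,0]},
)

```text
clock: 1.95
tcp_pos: [0.5318, 0.088, 0.4163]
tool_rot: [-0.005, -3.14, 0.0]
contact_force: [-0.7, 0.7, -1.3]
finger_gap: 0.0005
grip_force: 0.0
```

```bash
python3 - <<'E'
from h import *
s=bot.get_state();print(s['clock'],s['tcp_pos'],s['tool_rot'],s['q'])
cv2.imwrite('pics/wrist0.png',bot.capture('wrist')[:,:,::-1])
np.save('w0.npy',np.r_[s['tcp_pos'],s['tool_rot']])
E
```

```text
1.95 [0.53181923 0.08803324 0.41628408] [-4.88725219e-03 -3.13957517e+00  2.75466061e-04] [-5.55680341e-02  3.04438647e-01  9.66666463e-01 -2.97361763e-04
  1.87248879e+00 -1.62333912e+00]
```

View pics/wrist0.png

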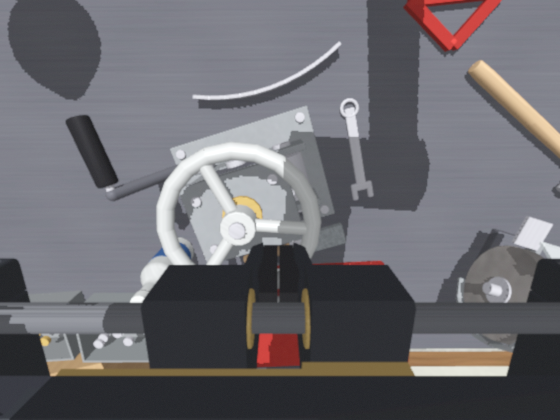

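The wrist view shows the hub at (237,228) and the rim over x 157–320. The handle is hidden behind the gripper below row 265, so I'll move forward to uncover it.

In the tool's units: -0.045 m is -0.72, -0.03 m is -0.48.

Emit:
nudge_tcp(
  moves={"aperture":[0,0,0,0],"x":[-0.72,-0.72,-0.48,0],"y":[0,0,0,0],"z":[0,0,0,0],"rx":[0,0,0,0],"ry":[0,0,0,0],"rz":[0,0,0,0]},
)

```text
clock: 2.5
tcp_pos: [0.6515, 0.0921, 0.4157]
tool_rot: [0.004, -3.139, -0.0]
contact_force: [0.7, 0.2, 0.2]
finger_gap: 0.0003
grip_force: 0.0
```

```bash
python3 - <<'E'
from h import *
s=bot.get_state();print(s['clock'],s['tcp_pos'],s['tool_rot'])
cv2.imwrite('pics/wrist1.png',bot.capture('wrist')[:,:,::-1])
np.save('w1.npy',np.r_[s['tcp_pos'],s['tool_rot']])
E
```

```text
2.5 [0.65154848 0.09209256 0.41571733] [ 4.25575454e-03 -3.13935947e+00 -4.59162138e-04]
```

View pics/wrist1.png

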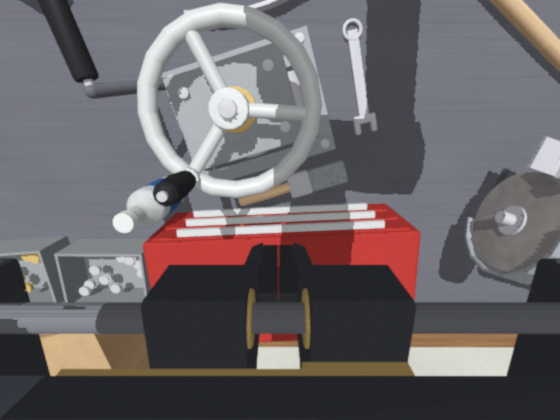

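The wrist view now shows the hub cap at (230,107), and the handle from its top at (163,196) to its foot at (193,176). Next I'll refine the numbers.

```bash
cat > w.py <<'E'
from h import *
from scipy.spatial.transform import Rotation as Rn
def wrist(im,pose,seedH,seedC,z0=.235):
    cal=bot.get_calibration('wrist');T=np.eye(4);T[:3,:3]=Rn.from_rotvec(pose[3:]).as_matrix();T[:3,3]=pose[:3];T=T@cal['hand_eye']
    I=im.astype(int);sub=np.zeros(I.shape[:2],np.uint8);cv2.circle(sub,seedH,32,1,-1)
    m,st,ce=comp((sub>0)&(I.max(2)<70),seedH)
    c=cv2.findContours(m.astype(np.uint8),cv2.RETR_EXTERNAL,cv2.CHAIN_APPROX_NONE)[0][0]
    r=cv2.minAreaRect(c);mid=np.array(r[0])
    # rim circle from white pixels
    w=cv2.connectedComponentsWithStats(((I.min(2)>120)&(np.ptp(I,2)<30)).astype(np.uint8))
    print('handle',st,ce.round(1),'rect',np.round(r[0],1),np.round(r[1],1))
    h=onz(cal,mid,z0+.046,T)[0]; c=onz(cal,seedC,z0+.019,T)[0]
    print('handle',h.round(4),'cap',c.round(4),'r',np.hypot(*(h-c)[:2]),'deg',np.degrees(np.arctan2(*(h-c)[1::-1])))
    return ray(cal,mid,T),ray(cal,seedC,T)
if __name__=='__main__':
    wrist(cv2.imread('pics/wrist1.png')[:,:,::-1],np.load('w1.npy'),(177,187),(230,107))
    for n,x,y,hs,t in(('scene',275,175,(317,212),90),('side',225,150,(244,165),90)):
        im=cv2.imread(f'pics/{n}0.png')[:,:,::-1].astype(int);cal=bot.get_calibration(n)
        s=np.zeros(im.shape[:2],bool);s[hs[1]-13:hs[1]+12,hs[0]-7:hs[0]+8]=1
        m,st,ce=comp(s&(im.max(2)<t),hs);print(n,st,ce.round(2),onz(cal,ce,.281)[0].round(4))
        s[:]=0;s[y:y+52,x:x+70]=1
        w=s&(im.min(2)>185)
        l=cv2.connectedComponentsWithStats(w.astype(np.uint8));i=1+np.argmax(l[2][1:,4]);ys,xs=np.nonzero(l[1]==i)
        e=cv2.fitEllipse(cv2.convexHull(np.c_[xs,ys].astype(np.int32)));print(l[2][i],np.round(e[0]+e[1],1),onz(cal,e[0],.235)[0].round(4))
E
python3 w.py
```

```text
handle [154 171  42  35 832] [176.1 186.8] rect [175.  187.4] [26.7 43. ]
handle [ 6.38e-01 -3.00e-04  2.81e-01] cap [0.5686 0.0478 0.254 ] r 0.0844840062580258 deg -34.712946753034984
scene [313 206   8  15  90] [316.38 212.83] [ 6.378e-01 -5.000e-04  2.810e-01]
[ 275  179   70   48 1292] [308.  204.7  48.7  73.3] [0.5707 0.0262 0.235 ]
side [237 153  15  22 195] [243.22 162.49] [ 0.6472 -0.0168  0.281 ]
[233 173  56  29 430] [260.5 187.1  29.9  56.2] [0.5722 0.0368 0.235 ]
```

```bash
python3 - <<'E'
from h import *
from w import wrist
import io,contextlib
with contextlib.redirect_stdout(io.StringIO()):
    rh,rc=wrist(cv2.imread('pics/wrist1.png')[:,:,::-1],np.load('w1.npy'),(177,187),(230,106))
S=bot.get_calibration('scene');D=bot.get_calibration('side')
g=lambda r:(r[0],r[1][0])
for nm,a,b,w in(('handle',(316.4,212.8),(243.5,164.9),rh),('cap',(313.3,197.7),(260,183.3),rc)):
    R=[g(ray(S,a)),g(ray(D,b)),g(w)]
    print(nm,*tri(R));print([tri([R[i],R[j]])[0].round(4) for i,j in((0,1),(0,2),(1,2))])
# rim extents in each view
from scipy.optimize import least_squares
for n,cal,box in(('scene',S,(312.2,201.2,57.7,44.3)),('side',D,(260.8,188.3,57,32))):
    f=210/np.tan(np.radians(cal['fov_y'])/2);Ti=np.linalg.inv(cal['T'])
    t=np.linspace(0,2*np.pi,200)
    def pr(c):
        P=np.c_[c[0]+.089*np.cos(t),c[1]+.089*np.sin(t),np.full(200,.235)]@Ti[:3,:3].T+Ti[:3,3]
        u=cal['cx']-f*P[:,0]/P[:,2];v=cal['cy']+f*P[:,1]/P[:,2]
        return np.array([(u.max()+u.min())/2-box[0],(v.max()+v.min())/2-box[1]])
    print(n,'rim centre',least_squares(pr,[.575,.035]).x)
E
```

```text
handle [ 6.38533166e-01 -3.48137290e-04  2.81908153e-01] [np.float64(0.0005504130886926022), np.float64(0.0010207448065292744), np.float64(0.0007459029489063771)]
[array([ 0.6391, -0.0008,  0.2822]), array([ 6.379e-01, -4.000e-04,  2.811e-01]), array([6.384e-01, 5.000e-04, 2.827e-01])]
cap [0.56922081 0.04699969 0.25367372] [np.float64(0.0016540938259656701), np.float64(0.0011774911506153584), np.float64(0.0017026464560716155)]
[array([0.5705, 0.0459, 0.2539]), array([0.5683, 0.0478, 0.2502]), array([0.5682, 0.0483, 0.2561])]
scene rim centre [0.56550634 0.04735288]
side rim centre [0.57058103 0.03736194]
```

In the tool's units: 0.042 m is 0.672, -0.013 m is -0.208.

Emit:
nudge_tcp(
  moves={"aperture":[0,0,0,0],"x":[0,0,0,0],"y":[-0.208,-0.208,-0.208,0],"z":[0.672,0.672,0.672,0],"rx":[0,0,0,0],"ry":[0,0,0,0],"rz":[0,0,0,0]},
)

```text
clock: 3.05
tcp_pos: [0.6488, 0.0521, 0.29]
tool_rot: [0.001, -3.137, -0.001]
contact_force: [0.2, 0.4, 1.2]
finger_gap: 0.0003
grip_force: 0.0
```

```bash
cat > c.py <<'E'
import sys;from h import *
from scipy.spatial.transform import Rotation as Rn
H=np.array([.5715,.045]);s=bot.get_state();p=s['tcp_pos'];v=p[:2]-H
print(p.round(4),'r',np.hypot(*v).round(4),'deg',np.degrees(np.arctan2(v[1],v[0])).round(1))
R=Rn.from_rotvec(s['tool_rot']).as_matrix()
q=p.copy()
for a in map(float,sys.argv[1:]):
    n=np.r_[H+.08*np.array([np.cos(np.radians(a)),np.sin(np.radians(a))]),.289]
    print(a,(R.T@(n-q)).round(3));q=n
E
python3 c.py -14 -34 -54 -74 -94 -114 -134 -154
```

```text
[0.6488 0.0521 0.29  ] r 0.0776 deg 5.2
-14.0 [-0.    -0.026  0.001]
-34.0 [ 0.011 -0.025  0.   ]
-54.0 [ 0.019 -0.02   0.   ]
-74.0 [ 0.025 -0.012  0.   ]
-94.0 [ 0.028 -0.003  0.   ]
-114.0 [0.027 0.007 0.   ]
-134.0 [0.023 0.016 0.   ]
-154.0 [0.016 0.022 0.   ]
```

In the tool's units: -0.026 m is -0.416, -0.025 m is -0.4.

Emit:
nudge_tcp(
  moves={"aperture":[0,0,0,0],"x":[0,0.176,0.304,0.4],"y":[-0.416,-0.4,-0.32,-0.192],"z":[0,0,0,0],"rx":[0,0,0,0],"ry":[0,0,0,0],"rz":[0,0,0,0]},
)

```text
clock: 3.55
tcp_pos: [0.5962, -0.0313, 0.2941]
tool_rot: [-0.003, 3.136, -0.002]
contact_force: [4.1, -1.7, -2.6]
finger_gap: 0.0002
grip_force: 2.4
```

```bash
python3 c.py -94 -114 -134 -154 -174 -194
python3 - <<'E'
from h import *
cv2.imwrite('pics/scene1.png',cv2.resize(bot.capture('scene')[150:260,240:390,::-1],None,fx=4,fy=4))
E
```

```text
[ 0.5962 -0.0313  0.2941] r 0.0802 deg -72.1
-94.0 [ 0.03  -0.003  0.005]
-114.0 [ 0.027  0.007 -0.   ]
-134.0 [ 0.023  0.016 -0.   ]
-154.0 [ 0.016  0.023 -0.   ]
-174.0 [ 0.008  0.027 -0.   ]
-194.0 [-0.002  0.028 -0.   ]
```

View pics/scene1.png

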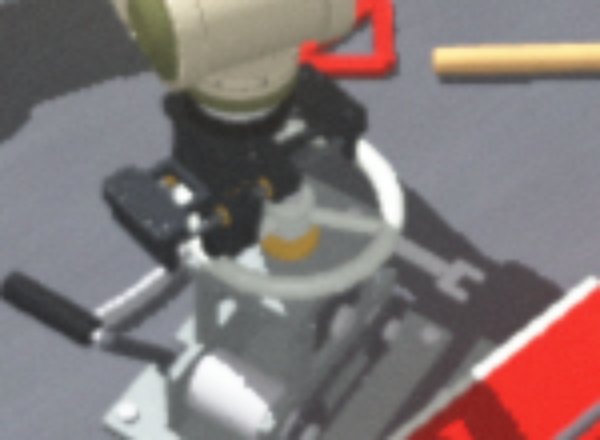

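The fingers are pushing with about 4 N, and the handle has moved from the front toward the left of the picture. I'll carry on round.

In the tool's units: 0.03 m is 0.48, 0.028 m is 0.448.

Emit:
nudge_tcp(
  moves={"aperture":[0,0,0,0,0,0],"x":[0.48,0.432,0.368,0.256,0.128,-0.032],"y":[-0.048,0.112,0.256,0.368,0.432,0.448],"z":[0.08,0,0,0,0,0],"rx":[0,0,0,0,0,0],"ry":[0,0,0,0,0,0],"rz":[0,0,0,0,0,0]},
)

```text
clock: 4.35
tcp_pos: [0.4936, 0.0673, 0.2892]
tool_rot: [-0.001, 3.138, -0.004]
contact_force: [-0.4, -5.7, -0.9]
finger_gap: 0.0005
grip_force: 2.4
```

```bash
python3 c.py -214 -234 -254 -274 -294 -304
```

```text
[0.4936 0.0673 0.2892] r 0.081 deg 164.0
-214.0 [-0.012  0.022  0.   ]
-234.0 [-0.019  0.02   0.   ]
-254.0 [-0.025  0.012  0.   ]
-274.0 [-0.028  0.003  0.   ]
-294.0 [-0.027 -0.007  0.   ]
-304.0 [-0.012 -0.007  0.   ]
```

In the tool's units: -0.028 m is -0.448, -0.027 m is -0.432.

Emit:
nudge_tcp(
  moves={"aperture":[0,0,0,0,0,0],"x":[-0.192,-0.304,-0.4,-0.448,-0.432,-0.192],"y":[0.352,0.32,0.192,0.048,-0.112,-0.112],"z":[0,0,0,0,0,0],"rx":[0,0,0,0,0,0],"ry":[0,0,0,0,0,0],"rz":[0,0,0,0,0,0]},
)

```text
clock: 5.1
tcp_pos: [0.6169, 0.111, 0.2882]
tool_rot: [-0.004, 3.141, 0.001]
contact_force: [-5.7, 2.6, -0.3]
finger_gap: 0.0004
grip_force: 3.0
```

```bash
python3 c.py -324 -340 -350
```

```text
[0.6169 0.111  0.2882] r 0.0801 deg 55.5
-324.0 [-0.019 -0.019 -0.001]
-340.0 [-0.01 -0.02 -0.  ]
-350.0 [-0.004 -0.013 -0.   ]
```

In the tool's units: -0.02 m is -0.32, -0.019 m is -0.304.

Emit:
nudge_tcp(
  moves={"aperture":[0,0,0,0],"x":[-0.304,-0.16,-0.064,0],"y":[-0.304,-0.32,-0.208,0],"z":[-0.016,0,0,0],"rx":[0,0,0,0],"ry":[0,0,0,0],"rz":[0,0,0,0]},
)

```text
clock: 5.6
tcp_pos: [0.6498, 0.0566, 0.2882]
tool_rot: [0.001, 3.14, -0.002]
contact_force: [0.4, 0.6, 0.3]
finger_gap: 0.0003
grip_force: 0.0
```

```bash
python3 c.py -355
python3 - <<'E'
from h import *
a=cv2.resize(bot.capture('scene')[165:265,245:375,::-1],None,fx=3,fy=3,interpolation=cv2.INTER_CUBIC)
b=cv2.resize(bot.capture('side')[140:240,200:330,::-1],None,fx=3,fy=3,interpolation=cv2.INTER_CUBIC)
w=cv2.resize(bot.capture('wrist')[:,:,::-1],(400,300))
cv2.imwrite('pics/mix.png',np.vstack([np.hstack([a,b]),np.hstack([w,np.zeros((300,380,3),np.uint8)])]))
E
```

```text
[0.6498 0.0566 0.2882] r 0.0791 deg 8.5
-355.0 [-0.001 -0.005 -0.001]
```

View pics/mix.png

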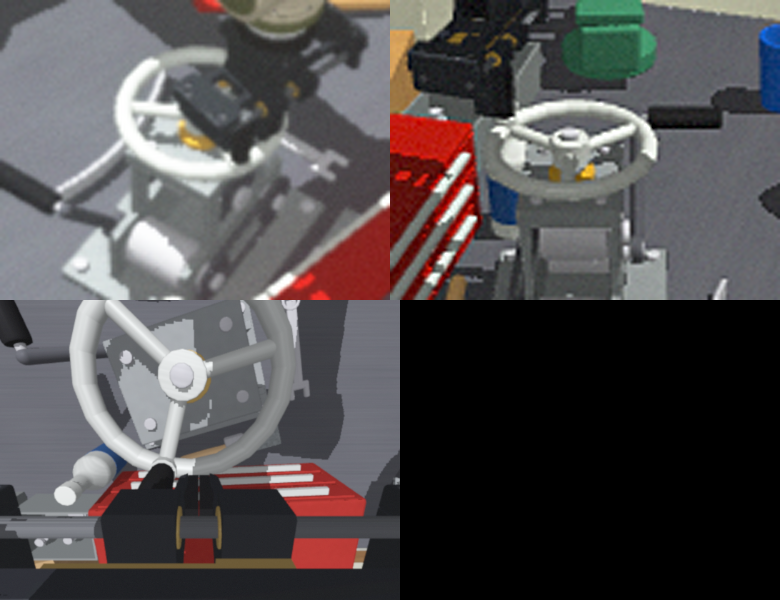

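The handle stands about 20° short: in the wrist view the hub is at (182,375) and the handle foot at (160,465). I'll push most of that, then back off and measure from the reference pose.

In the tool's units: -0.042 m is -0.672, 0.012 m is 0.192.

Emit:
nudge_tcp(
  moves={"aperture":[0,0,0,0,0,0,0,0],"x":[-0.016,0.016,0,0,0,0,0,0],"y":[-0.16,-0.144,0,0.192,0.192,0.192,0.08,0],"z":[0,0,0,0,-0.672,-0.672,-0.672,0],"rx":[0,0,0,0,0,0,0,0],"ry":[0,0,0,0,0,0,0,0],"rz":[0,0,0,0,0,0,0,0]},
)

```text
clock: 6.75
tcp_pos: [0.6497, 0.0808, 0.4166]
tool_rot: [-0.003, 3.135, -0.001]
contact_force: [0.3, 0.3, -0.4]
finger_gap: 0.0002
grip_force: 0.0
```

```bash
cat > chk.py <<'E'
from w import *
import sys
s=bot.get_state();p=np.r_[s['tcp_pos'],s['tool_rot']];im=bot.capture('wrist');n=sys.argv[1]
cv2.imwrite(f'pics/{n}.png',im[:,:,::-1]);np.save(f'{n}.npy',p);print(s['clock'],p.round(4))
# reference vs now: dark blob of the handle, hub cap as circle centre (same method both)
def cap(im):
    g=cv2.medianBlur(cv2.cvtColor(im,cv2.COLOR_RGB2GRAY),3)[60:150,180:290]
    c=cv2.HoughCircles(g,cv2.HOUGH_GRADIENT,1,20,param1=80,param2=12,minRadius=7,maxRadius=22)
    c=c[0][:,:3]+[180,60,0]; i=np.argmin(np.hypot(c[:,0]-230,c[:,1]-107));print('cap',c[i]);return c[i]
ref=cv2.cvtColor(cv2.imread('pics/wrist1.png'),cv2.COLOR_BGR2RGB)
for I,P,z in((ref,np.load('w1.npy'),.235),(im,p,.231)):
    c=cap(I);wrist(I,P,(177,187),(float(c[0]),float(c[1])),z)
E
python3 chk.py w2
```

```text
6.75 [ 6.4970e-01  8.0800e-02  4.1660e-01 -3.4000e-03  3.1351e+00 -9.0000e-04]
cap [229.5        107.5         21.39999962]
handle [154 171  42  35 832] [176.1 186.8] rect [175.  187.4] [26.7 43. ]
handle [ 6.38e-01 -3.00e-04  2.81e-01] cap [0.569  0.0473 0.254 ] r 0.08385334380273873 deg -34.61501563007655
cap [242.5        107.5         21.39999962]
handle [179 175  31  36 640] [195.8 192.3] rect [196. 193.] [25.5 39.6]
handle [0.6437 0.0053 0.277 ] cap [0.5685 0.0474 0.25  ] r 0.08620118006681973 deg -29.205461702783982
```

View pics/w2.png

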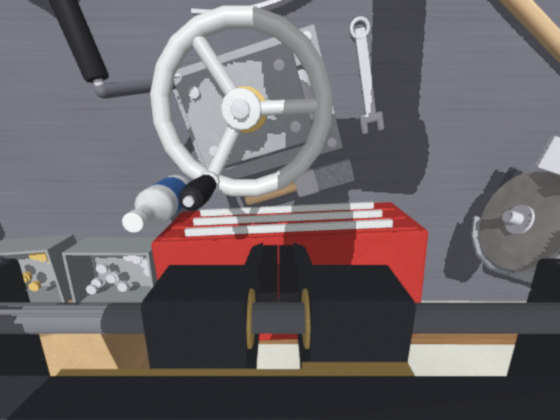

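About 5° remain: the handle top is now at (189,200) and the hub at (242,107). I'll go to the exact reference pose and measure by the bright pin dot on the handle top.

In the tool's units: 0.0112 m is 0.1792, -0.002 m is -0.032.

Emit:
nudge_tcp(
  moves={"aperture":[0,0,0],"x":[-0.032,0,0],"y":[0.1792,0,0],"z":[0,0,0],"rx":[0,0,0],"ry":[0,0,0],"rz":[0,0,0]},
)

```text
clock: 7.18
tcp_pos: [0.6517, 0.0911, 0.4127]
tool_rot: [0.002, -3.14, 0.0]
contact_force: [0.3, 0.1, 0.4]
finger_gap: 0.0004
grip_force: 0.0
```

```bash
cat > pin.py <<'E'
from w import *
import sys
def pin(im,pose,z0,near):
    cal=bot.get_calibration('wrist');T=np.eye(4);T[:3,:3]=Rn.from_rotvec(pose[3:]).as_matrix();T[:3,3]=pose[:3];T=T@cal['hand_eye']
    I=im.astype(int);x,y=near;out=[]
    g=I.min(2);sub=np.zeros(g.shape,bool);sub[y-12:y+13,x-12:x+13]=1
    dark=cv2.morphologyEx((I.max(2)<80).astype(np.uint8),cv2.MORPH_CLOSE,np.ones((15,15)))
    m,st,ce=comp(sub&(dark>0)&(g>90),near)
    # three-spoke / rim: white rim hull -> circle on rim plane
    w=((I.min(2)>110)&(np.ptp(I,2)<35)).astype(np.uint8)
    p=onz(cal,ce,z0+.076,T)[0]
    v=p[:2]-np.array([.569,.0473])
    print('pin px',ce.round(2),st[4],'xy',p[:2].round(4),'deg',np.degrees(np.arctan2(v[1],v[0])).round(2),'r',np.hypot(*v).round(4))
if __name__=='__main__':
    n=sys.argv[1]
    pin(cv2.imread('pics/wrist1.png')[:,:,::-1],np.load('w1.npy'),.235,(162,196))
    pin(cv2.imread(f'pics/{n}.png')[:,:,::-1],np.load(f'{n}.npy'),.231,(int(sys.argv[2]),int(sys.argv[3])))
E
python3 chk.py w3; python3 pin.py w2 188 200;python3 pin.py w3 178 200
```

```text
7.175 [ 6.5170e-01  9.1100e-02  4.1270e-01  2.1000e-03 -3.1403e+00  1.0000e-04]
cap [229.5        107.5         21.39999962]
handle [154 171  42  35 832] [176.1 186.8] rect [175.  187.4] [26.7 43. ]
handle [ 6.38e-01 -3.00e-04  2.81e-01] cap [0.569  0.0473 0.254 ] r 0.08385305784346668 deg -34.614959925246936
cap [226.5        108.5         21.39999962]
handle [165 176  40  36 816] [185.8 191.7] rect [184. 192.] [26.9 42.4]
handle [0.6426 0.006  0.277 ] cap [0.5701 0.0434 0.25  ] r 0.08162254478736466 deg -27.287156932402493
pin px [161.8  195.83] 117 xy [ 0.638 -0.001] deg -35.01 r 0.0843
pin px [187.85 200.72] 116 xy [0.6425 0.0066] deg -28.98 r 0.084
pin px [161.8  195.83] 117 xy [ 0.638 -0.001] deg -35.01 r 0.0843
pin px [173.33 200.81] 121 xy [0.6425 0.0064] deg -29.11 r 0.0842
```

In the tool's units: 0.042 m is 0.672, 0.04 m is 0.64.

Emit:
nudge_tcp(
  moves={"aperture":[0,0,0,0,0,0,0],"x":[0,0,0.016,0,0,0,0],"y":[-0.192,-0.192,-0.192,-0.192,-0.096,-0.096,0],"z":[0.672,0.672,0.64,0,0,0,0],"rx":[0,0,0,0,0,0,0],"ry":[0,0,0,0,0,0,0],"rz":[0,0,0,0,0,0,0]},
)

```text
clock: 8.1
tcp_pos: [0.6511, 0.0307, 0.2908]
tool_rot: [-0.002, 3.139, -0.001]
contact_force: [-0.6, 0.9, 1.3]
finger_gap: 0.0008
grip_force: 0.5
```

Emit:
nudge_tcp(
  moves={"aperture":[0,0,0,0,0,0],"x":[0,0,0,0,0,0],"y":[0.192,0.192,0.192,0.384,0,0],"z":[0,-0.672,-0.672,-0.672,0,0],"rx":[0,0,0,0,0,0],"ry":[0,0,0,0,0,0],"rz":[0,0,0,0,0,0]},
)

```text
clock: 8.85
tcp_pos: [0.6505, 0.0912, 0.4143]
tool_rot: [0.002, -3.14, 0.0]
contact_force: [0.5, 0.3, 0.1]
finger_gap: 0.0004
grip_force: 0.0
```

```bash
python3 chk.py w4|head -1; python3 pin.py w4 168 198
```

```text
8.85 [ 6.5050e-01  9.1200e-02  4.1430e-01  2.5000e-03 -3.1399e+00  4.0000e-04]
pin px [161.8  195.83] 117 xy [ 0.638 -0.001] deg -35.01 r 0.0843
pin px [166.41 197.52] 117 xy [6.391e-01 6.000e-04] deg -33.69 r 0.0842
```

In the tool's units: 0.042 m is 0.672, 0.04 m is 0.64.

Emit:
nudge_tcp(
  moves={"aperture":[0,0,0,0,0,0,0,0],"x":[0,0,0,0,0,0,0,0],"y":[-0.192,-0.192,-0.192,-0.192,-0.16,-0.04,-0.024,0],"z":[0.672,0.672,0.64,0,0,0,0,0],"rx":[0,0,0,0,0,0,0,0],"ry":[0,0,0,0,0,0,0,0],"rz":[0,0,0,0,0,0,0,0]},
)

```text
clock: 9.9
tcp_pos: [0.6509, 0.0294, 0.2924]
tool_rot: [-0.003, 3.14, -0.0]
contact_force: [0.5, 3.4, 2.5]
finger_gap: 0.0006
grip_force: 1.7
```

Emit:
nudge_tcp(
  moves={"aperture":[0,0,0,0,0,0],"x":[0,0,0,0,0,0],"y":[0.192,0.192,0.192,0.416,0,0],"z":[0,-0.672,-0.672,-0.656,0,0],"rx":[0,0,0,0,0,0],"ry":[0,0,0,0,0,0],"rz":[0,0,0,0,0,0]},
)

```text
clock: 10.65
tcp_pos: [0.6506, 0.0911, 0.415]
tool_rot: [0.002, -3.139, 0.001]
contact_force: [0.3, -0.4, -0.1]
finger_gap: 0.0004
grip_force: 0.0
```

```bash
python3 chk.py w5|head -1; python3 pin.py w5 163 197
```

```text
10.65 [ 6.5060e-01  9.1100e-02  4.1500e-01  2.0000e-03 -3.1392e+00  5.0000e-04]
pin px [161.8  195.83] 117 xy [ 0.638 -0.001] deg -35.01 r 0.0843
pin px [165.81 196.71] 118 xy [ 6.385e-01 -3.000e-04] deg -34.39 r 0.0842
```

The wheel is within about 0.01 rad. I'll back off clear, then cross-check with the fixed cameras against the first pictures.

In the tool's units: 0.05 m is 0.8, 0.045 m is 0.72.

Emit:
nudge_tcp(
  moves={"aperture":[0,0,0,0,0,0,0,0],"x":[0.32,0.32,0.48,0.48,0.48,0.48,0.48,0],"y":[0.72,0.8,0.8,0.8,0.8,0.8,0.48,0],"z":[0,0,0,0,0,0,0,0],"rx":[0,0,0,0,0,0,0,0],"ry":[0,0,0,0,0,0,0,0],"rz":[0,0,0,0,0,0,0,0]},
)

```text
clock: 11.7
tcp_pos: [0.4585, 0.4171, 0.4155]
tool_rot: [0.007, -3.14, 0.002]
contact_force: [0.2, -0.8, -0.1]
finger_gap: 0.0006
grip_force: 0.0
```

```bash
python3 - <<'E'
from h import *
R={}
for n,hs,t in(('scene',(317,212),75),('side',(244,165),60)):
    cal=bot.get_calibration(n);cur=bot.capture(n);ref=cv2.cvtColor(cv2.imread(f'pics/{n}0.png'),cv2.COLOR_BGR2RGB)
    cv2.imwrite(f'pics/{n}9.png',cur[:,:,::-1])
    for im,z,k in((ref,.281,0),(cur,.277,1)):
        s=np.zeros(im.shape[:2],bool);s[hs[1]-14:hs[1]+14,hs[0]-7:hs[0]+8]=1
        m,st,ce=comp(s&(im.max(2)<t),hs);p=onz(cal,ce,z)[0][:2]
        print(n,st,ce.round(2),p.round(4),np.degrees(np.arctan2(*(p-[.571,.0455])[::-1])).round(2))
a=cv2.imread('pics/scene9.png')[130:330,100:460];b=cv2.imread('pics/side9.png')[110:310,130:490]
cv2.imwrite('pics/fin.png',cv2.resize(np.vstack([a,b]),None,fx=1.5,fy=1.5))
E
```

```text
scene [313 207   7  14  71] [316.21 213.07] [ 0.6382 -0.0014] -34.94
scene [314 208   6  13  67] [316.46 213.99] [ 0.6389 -0.0009] -34.33
side [240 156   8  19 128] [243.48 164.92] [ 0.6404 -0.0021] -34.46
side [237 151  15  28 391] [244.17 165.06] [ 0.6411 -0.0088] -37.76
```

View pics/fin.png

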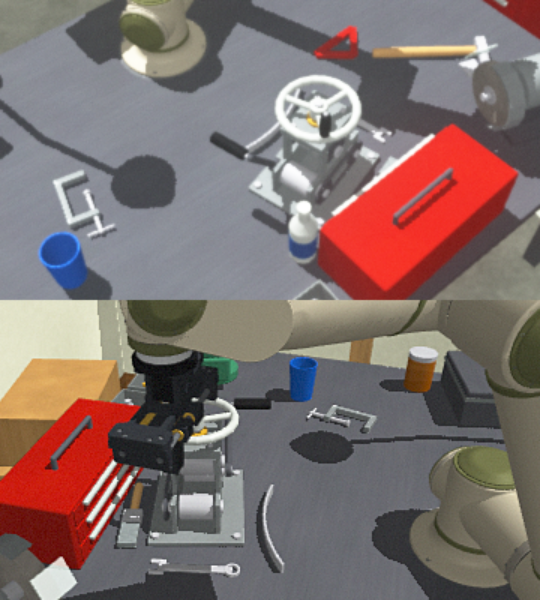

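The handle is back in its place: the scene and wrist views agree to about 0.6°. The side view was blocked by the gripper and didn't count. The bystanders look untouched and the arm is clear, so I'm handing in.

```bash
python3 -c "
from workcell import bot
print(bot.hand_in())"
```

```text
the job is handed in; nothing more can be done
None
```

I pushed the hand wheel one full clockwise turn by its handle with closed fingertips and handed the job in; the handle stands about 0.6° short of its starting place by the wrist and scene cameras, the other things look undisturbed, and the arm is clear.

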